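Load a flat test panel into the panel tester

TASK

A bare steel test panel lies flat on the black draining stand, too thin to be picked up there. Press lightly on it and slide it towards the robot until about a third of its length hangs over the stand's near edge (the rest still lying on the stand), then take the overhanging end by its two long sides, lift the panel clear and lay it flat in the guideway of the white tester, pushed gently home against the stop block, and let go. Do not press or push hard on the panel, do not drop it, and leave the other things where they are.

Things in the scene. Friction and masses are not known exactly. Their poses are not given: they have to be found in the camera images.
- panel: test panel: bare steel plate 110 (x) x 50 (y) x 2.5 mm, about 0.11 kg; origin at the centre of its underside, -x end nearer the robot, z up. Friction on stand and tester about 0.25; fingertips grip better, so light pressure (5 to 9 N) drags it. Spoilt above 25 N on the stand, 20 N on tester or stop: all rigid, so touch down at 5 mm/s or less. Poses are too coarse to press or push by: feel for contact
- stand: black draining stand, fixed: flat rimless deck 220 (x) x 200 (y) x 12 mm on four legs; deck top 62 mm above this origin (centre of the stand), 52 to 62 mm above the table. x points away from the robot. Nothing stands under the near edge: the front legs are 27 mm behind it. Stand and tester may swap sides
- stand_edge (a point): middle of the deck's near upper edge, 110 mm from the stand's centre along its -x, at the height of the deck's top; axes as the stand's. The edge runs along y
- tester: white panel tester, fixed: a housing 120 x 180 mm, 85 mm high (x from 30 to 150 mm), with an aluminium bed in front: x from -75 to 30 mm, top 60 mm above this origin (52 to 60 mm above the table). On it two guides 55 mm apart, 9 mm high, run along x, widening into a mouth from x = -60 to -75 mm. Origin on the guideway's midline, 75 mm behind the bed's front; x points away from the robot
- bed (a point): point on the bed's top, over the tester's origin; axes as the tester's. The stop, a rigid dark steel block 52 mm wide and 18 mm high between the guides, is clamped by hand with its face (stop_face) 0 to 12 mm in front (-x) of this point; its place is not measured: feel for it by pushing the panel along +x. A panel that is home overhangs the bed's front by 35 to 47 mm, room for the fingers
- stopper_a: bystander: cream rubber stopper, 46 mm wide, 30 mm high, on the stand; origin under its centre
- stopper_b: bystander: cream rubber stopper, 46 mm wide, 30 mm high, on the table; origin under its centre
- jar: bystander: glass jar with blue cap, 54 mm wide, 85 mm high; origin under its centre
- washer: bystander: steel washer, 40 mm wide, 5 mm high, flat on the table; origin under its centre
- screwdriver: bystander: screwdriver 170 mm long lying on the table; origin near its middle
- dish: bystander: shallow glass dish, 90 mm wide, 16 mm high; origin under its centre
There are look-alikes about, which are no part of the job. There is more than one size of the panel; the job needs the middle-sized.

How it is judged:
By the outcome, as a careful person would: the job done as asked, in the order asked, and still so for the second after the job is handed in, with the robot touching nothing.
It also fails if it takes over 72 s, if anything falls off the work surface, if the arm or the gripper's body presses on something with over 40 N, if the wrist force passes 120 N, or if a joint passes its speed limit or range.

ROBOT

A 6-joint arm with a two-finger parallel gripper is mounted at the origin on the work surface. World frame = base frame: x ahead of the robot, y to its left, z up, the work surface at z = 0. Lengths are in m, angles in rad, forces in N, time in s.
With the tool pointing down it reaches from about 0.35 to 0.85 m from the base axis. Payload 8.1 kg.
Tool frame: the origin (TCP) lies at the centre of the arm's flange, where the gripper is bolted on; the fingertips stand 173 mm ahead of it and the grasp point (between the pads) lies 155 mm ahead of it (robot.hold_point_z is the distance from the TCP to the grasp point, in m); z points along the fingers, y is the line along which they close (so a half turn about z gives the same grasp; the last joint's range is limited). The gripper opens to 85 mm and grips with 20 to 120 N. Pads are 22 mm wide; open, the fingers measure 114 mm over their backs; the gripper's body (76 mm by 85 mm) begins 54 mm behind the grasp point. The pads swing forward as they close: fully open they stand 13 mm farther back than shut.
Start: joints at [1.033, 0.13, 1.488, -0, 1.523, -0.085], TCP at [0.262, 0.54, 0.405] pointing down, gripper open.
Joint ranges: [-2.96, 2.96], [-0.89, 2.26], [0.02, 2.5], [-1.34, 4.48], [0, 2.73], [-2.66, 2.66]. Speed limits (rad/s): [2.39, 2.39, 2.79, 3.14, 3.14, 3.14].

INTERFACE

Orientations are given as a rotation vector (axis times angle).
In Python, from rig import robot gives the robot as it stands.
- The arm moves only by the shell command python3 -m handwheel 'ROWS' [FORCE]. ROWS is JSON, one flat list of numbers, 5 for each row, row after row: the shift along the tool's x, y, z in units of 40 mm (1.0 is 40 mm), then the turn about the tool's z in rad, then the finger opening in mm, from 0 to 85.4. In form: [dx, dy, dz, spin, fingers, dx, dy, dz, spin, fingers, ...]. A call has 1 to 8 rows; each row is the pose to reach, as a shift and turn from the pose commanded when the call began, along the tool's axes at that moment; what a row does not reach only later rows make up. A row lasts 1/10 s, in which the tool goes at most 50 mm and 8.59 degrees, less where a joint would pass 70% of its speed; a pose out of reach is approached as far as the arm can. A call with a gripper value outside its range is refused whole. The fingers move at their own pace and stop on an object; FORCE is the grip in N (left out, the last holds). Time passes only in rows, so rows that repeat a pose let the fingers close. It gives the time, the measured TCP pose, the force, the opening and the grip force at its end, in the units of the state.
- robot.read_state(): the state, without advancing time (a new reading comes with each control period).
- robot.camera(name): name is "scene" or "top" or "wrist"; returns a dict with "image" (400x640x3 uint8, red, green, blue), "mtx" (3x3 intrinsics, pixels), "k1" (the pictures are not rectified: a ray, as slopes to the right and down, at radius r is drawn at 1 + k1 r^2 times it, then the intrinsics apply), "extrinsics" (4x4, takes a point from camera to world coordinates). Camera axes: x right, y up, looking along -z (the intrinsics and any distortion apply to the point x, -y, -z); pixel columns grow to the right and rows downward; lengths in m; the calibration is good to about 2 mm. A picture is of the moment at which its call begins. There is no depth.
- robot.sign_off(): hands the job in; it is judged then, once.
The state is a dict: "time_s": time; "joint_pos": joint angles; "joint_velocities": joint speeds; "effort": joint torques, N m; "position": TCP position; "eef_rot": TCP orientation; "contact_force": force on the tool from outside, world axes, zero at the start; "torque": the same for the moment, N m; "finger_gap": opening from 0.0 (shut) to 1.0 (fully open); "finger_force": force on a finger pad.
Only numpy, scipy, OpenCV 4.12 (cv2) and the standard library are available. Lean on these libraries where they do the work, as an engineer would, in place of code of your own. Each camera call takes 0.05 s, during which the arm holds its last target. There are 200 camera calls.

## Working session

There is one attempt and no reset: what is moved stays moved. The work goes in short steps, Python scripts to look and compute and a shell command to move; the robot and the scene stay as the last step left them, time stands still between calls to the robot, and variables do not carry over. Pictures are saved under pics/ and viewed, at most 10 in all, crops included, and the job is handed in when it is done.

```bash
mkdir -p pics; ls
cat > h.py <<'E'
import numpy as np, cv2
from rig import robot
def snap(n,f):
    c=robot.camera(n); cv2.imwrite(f'pics/{f}.png',cv2.cvtColor(c['image'],cv2.COLOR_RGB2BGR))
    np.savez(f'{f}.npz',**{k:c[k] for k in c}); return c
def px2w(c,uv,z):
    K=np.array(c['mtx']);E=np.array(c['extrinsics']);k=float(c['k1'])
    uv=np.atleast_2d(np.array(uv,float))
    d=np.array([(uv[:,0]-K[0,2])/K[0,0],(uv[:,1]-K[1,2])/K[1,1]]).T
    s=d.copy()
    for _ in range(20): s=d/(1+k*(s**2).sum(1,keepdims=True))
    r=np.c_[s[:,0],-s[:,1],-np.ones(len(s))]@E[:3,:3].T
    o=E[:3,3]; return o+r*((z-o[2])/r[:,2])[:,None]
E
python3 -c "
from h import *
for n in ('top','scene'):
    c=snap(n,n+'0'); print(n,c['mtx'],c['k1'],c['extrinsics'])
s=robot.read_state();print({k:np.round(v,4) for k,v in s.items()})
"
```

```text
pics
top [[460.25868179   0.         321.91433881]
 [  0.         460.25868179 206.74326446]
 [  0.           0.           1.        ]] 0.015308845970154675 [[ 0.0123804   0.99699663 -0.07644891  0.44180155]
 [-0.99971704  0.01389468  0.01930762  0.03249565]
 [ 0.02031187  0.07618825  0.99688654  1.25566123]
 [ 0.          0.          0.          1.        ]]
scene [[409.14402655   0.         314.21902042]
 [  0.         409.14402655 200.34547138]
 [  0.           0.           1.        ]] 0.028825308266331978 [[ 0.63965888 -0.54083969  0.54619497  1.14280024]
 [ 0.76847745  0.46540631 -0.43913481 -0.47851513]
 [-0.01670105  0.70063499  0.71332439  0.8963427 ]
 [ 0.          0.          0.          1.        ]]
{'time_s': np.float64(0.1), 'joint_pos': array([ 1.0326,  0.1311,  1.4892, -0.    ,  1.523 , -0.0854]), 'joint_velocities': array([ 0.0016, -0.0023, -0.0035,  0.0001,  0.0022,  0.0002]), 'effort': array([ 1.00000e-03, -5.70947e+01, -5.01942e+01, -2.00000e-04,
        8.00000e-03, -0.00000e+00]), 'position': array([0.2624, 0.5394, 0.4037]), 'eef_rot': array([-7.0500e-01, -3.0609e+00,  2.6000e-03]), 'contact_force': array([-0.16  , -0.7195, -0.4101]), 'torque': array([-0.0128, -0.0224, -0.0177]), 'finger_force': np.float64(0.0), 'finger_gap': np.float64(1.0009)}
```

View pics/top0.png

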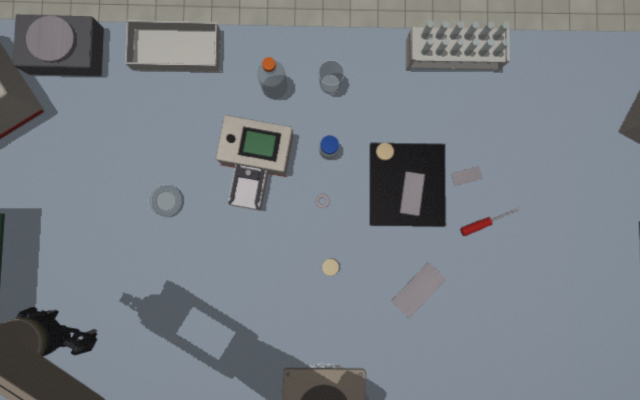

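View pics/scene0.png

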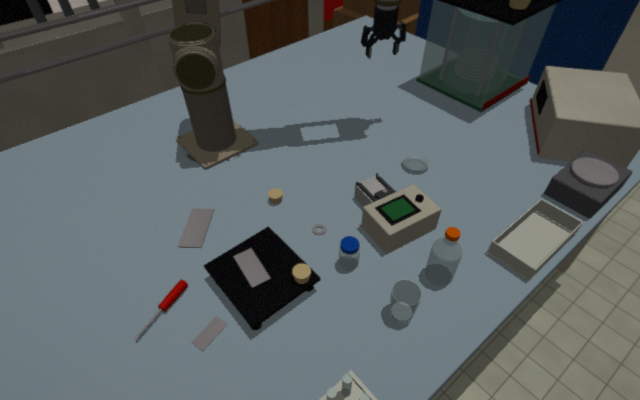

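The top view shows the panel at about (412,194) on the black stand (370–446, 143–227). The stopper on the stand is at (385,151). The tester housing is at (255,145) with its bed and guides at (247,188). The washer is at (322,200).

```bash
cat > m.py <<'E'
from h import *
c=dict(np.load('top0.npz')); im=c['image']; hsv=cv2.cvtColor(im,cv2.COLOR_RGB2HSV); g=im.max(2)
def roi(m,x0,y0,x1,y1):
    o=np.zeros_like(m,np.uint8); o[y0:y1,x0:x1]=(m[y0:y1,x0:x1]>0)*255; return o
def rect(m,z,n):
    cs,_=cv2.findContours(m,cv2.RETR_EXTERNAL,cv2.CHAIN_APPROX_NONE); k=max(cs,key=cv2.contourArea)
    p=px2w(c,k[:,0,:],z)[:,:2].astype(np.float32)*1000
    r=cv2.minAreaRect(p); print(n,'ctr',np.round(r[0],1),'size',np.round(r[1],1),'ang',round(r[2],1)); print(np.round(cv2.boxPoints(r),1).tolist())
    return k
st=roi(g<45,360,135,455,235); st=cv2.morphologyEx(st,cv2.MORPH_OPEN,np.ones((3,3)))
rect(st,.062,'stand')
rect(roi(g>90,394,165,430,220),.0645,'panel')
rect(roi((hsv[...,1]>60)&(g>120),372,140,400,162),.092,'stopA')
T=roi((g>120),205,110,300,215)
E=[cv2.resize(im[105:225,195:305],None,fx=5,fy=5,interpolation=cv2.INTER_CUBIC)]
cv2.imwrite('pics/bed.png',cv2.cvtColor(E[0],cv2.COLOR_RGB2BGR))
print('cols',im[194,400:426].max(1))
E
python3 m.py
```

```text
stand ctr [ 595.7 -214. ] size [213.6 191.4] ang 0.3
[[488.5, -118.80000305175781], [489.3999938964844, -310.20001220703125], [702.9000244140625, -309.29998779296875], [702.0999755859375, -117.80000305175781]]
panel ctr [ 572.4 -225.2] size [ 50.7 109. ] ang 82.2
[[514.9000244140625, -242.89999389648438], [622.9000244140625, -257.70001220703125], [629.7999877929688, -207.39999389648438], [521.7999877929688, -192.6999969482422]]
stopA ctr [ 675.4 -148.9] size [38.9 43.8] ang 0.9
[[655.5999755859375, -127.30000305175781], [656.2999877929688, -171.10000610351562], [695.2999877929688, -170.5], [694.5, -126.69999694824219]]
cols [ 36  44  91 123 133 135 136 137 135 135 135 136 138 137 137 138 137 138
 137 136 135 110  58  38  32  32]
```

View pics/bed.png

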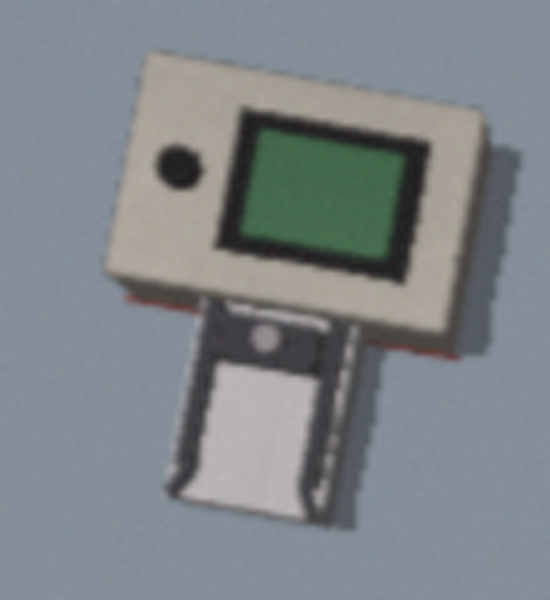

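The crop shows the housing top with corners at about (145,52), (487,108), (447,335) and (107,270). The stop face is near (215,362)–(318,375). The mouth tips are at (175,492) and (322,522).

```bash
cat >> h.py <<'E'
from scipy.spatial.transform import Rotation as Ro
def go(x,y,z,yawdeg):
    "tool-frame units & spin for target TCP (m), tool-x yaw"
    s=robot.read_state(); R=Ro.from_rotvec(s['eef_rot']).as_matrix()
    d=R.T@(np.array([x,y,z])-s['position'])/.04
    yaw=np.degrees(np.arctan2(R[1,0],R[0,0])); sp=-((yawdeg-yaw+180)%360-180)
    print('now',np.round(s['position'],4),'yaw',round(yaw,2),'tilt',np.round(R[:,2],3),'-> rows',np.round(d,3),'spin',round(np.radians(sp),4),'t',round(float(s['time_s']),2),'F',np.round(s['contact_force'],2),'gap',round(float(s['finger_gap'])*85.4,1),'ff',s['finger_force'])
E
python3 - <<'E'
from h import *
c=dict(np.load('top0.npz'))
f=lambda a,z:px2w(c,np.array(a)/5-.4+[195,105],z)[:,:2]*1000
H=f([(145,52),(487,108),(447,335),(107,270)],.085); print('H',H.round(1))
m=H.mean(0); a=(H[1]-H[0])+(H[2]-H[3]); b=(H[0]-H[3])+(H[1]-H[2])
yaw1=np.degrees(np.arctan2(a[0],-a[1])); yaw2=np.degrees(np.arctan2(b[1],b[0])); print(np.linalg.norm(a)/2,np.linalg.norm(b)/2,yaw1,yaw2)
for y in (yaw1,yaw2):
  u=np.array([np.cos(np.radians(y)),np.sin(np.radians(y))]); print('origin',m-90*u)
print('mouth tips',f([(175,492),(322,522)],.069).round(1),'bed white L/R inner z.069', f([(215,362),(195,470),(318,375),(303,490)],.069).round(1),'stop top',f([(215,365),(318,375)],.078).round(1))
go(.578,-.226,.29,172.2)
E
```

```text
H [[765.1 266.1]
 [739.   89.6]
 [620.5 108.1]
 [651.3 282.2]]
177.589264950217 117.4194731349046 -9.209281289322751 -8.48169921817707
origin [605.11429041 200.90289112]
origin [604.93854999 199.77360823]
mouth tips [[539.2 247.4]
 [524.7 171.6]] bed white L/R inner z.069 [[607.  228.7]
 [550.7 237.5]
 [601.  175.4]
 [541.1 181.8]] stop top [[604.1 227.2]
 [599.8 174.3]]
now [0.2624 0.5394 0.4037] yaw 154.06 tilt [-0.001 -0.001 -1.   ] -> rows [-15.467 -13.749   2.864] spin -0.3166 t 0.1 F [-0.16 -0.72 -0.41] gap 85.5 ff 0.0
```

```bash
R='-15.467,-13.749,0'; 
python3 -m handwheel '[-15.467,-13.749,1,-0.3166,0, -15.467,-13.749,1,-0.3166,0, -15.467,-13.749,1,-0.3166,0, -15.467,-13.749,1,-0.3166,0, -15.467,-13.749,1,-0.3166,0, -15.467,-13.749,1,-0.3166,0, -15.467,-13.749,1,-0.3166,0, -15.467,-13.749,1,-0.3166,0]' 30
python3 -c "
from h import *
go(.578,-.226,.27,172.2)"
```

```text
time_s: 0.9
position: [0.4143, 0.1701, 0.3852]
eef_rot: [0.213, 3.134, 0.0]
contact_force: [1.6, -0.4, 0.2]
finger_gap: 0.002
finger_force: 0.0
now [0.4143 0.1701 0.3852] yaw 172.21 tilt [ 0.  0. -1.] -> rows [-5.396 -9.256  2.88 ] spin 0.0002 t 0.9 F [ 1.59 -0.36  0.22] gap 0.2 ff 0.0
```

```bash
python3 -m handwheel '[-5.396,-9.256,2.8,0,0, -5.396,-9.256,2.8,0,0, -5.396,-9.256,2.8,0,0, -5.396,-9.256,2.8,0,0, -5.396,-9.256,2.8,0,0, -5.396,-9.256,2.8,0,0, -5.396,-9.256,2.8,0,0, -5.396,-9.256,2.8,0,0]'
python3 -c "
from h import *
go(.578,-.226,.25,172.2)"
```

```text
time_s: 1.7
position: [0.5621, -0.1877, 0.2833]
eef_rot: [-0.214, -3.134, -0.0]
contact_force: [1.0, 1.1, 0.3]
finger_gap: -0.004
finger_force: 0.0
now [ 0.5621 -0.1877  0.2833] yaw 172.18 tilt [-0.001  0.    -1.   ] -> rows [-0.525 -0.895  0.833] spin -0.0003 t 1.7 F [1.05 1.1  0.34] gap -0.3 ff 0.0
```

```bash
python3 -m handwheel '[-0.525,-0.895,0.4,0,0, -0.525,-0.895,0.78,0,0, -0.525,-0.895,0.78,0,0, -0.525,-0.895,0.78,0,0]'
python3 -c "
from h import *
snap('wrist','w1')
go(.578,-.226,.24,172.2)"
```

```text
time_s: 2.1
position: [0.5773, -0.2231, 0.2524]
eef_rot: [-0.213, -3.132, -0.002]
contact_force: [-0.0, -0.6, -0.4]
finger_gap: 0.001
finger_force: 0.0
now [ 0.5777 -0.2229  0.2535] yaw 172.25 tilt [-0.  0. -1.] -> rows [-0.017 -0.075  0.339] spin 0.0009 t 2.15 F [-0.08 -0.31  0.45] gap 0.2 ff 0.0
```

View pics/w1.png

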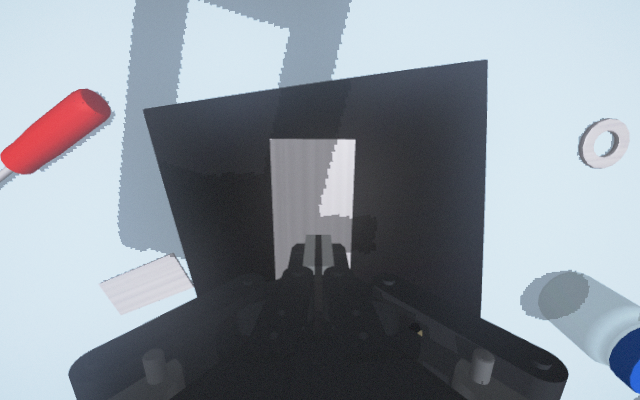

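The wrist view shows the panel's near end at row 139, columns 270–355. The stand's near edge runs from (144,109) to (487,60). The shut fingertips are at about (318,236), over the panel's midline.

```bash
python3 -m handwheel '[-0.01,-0.03,0.15,0,0, -0.01,-0.03,0.22,0,0, -0.01,-0.03,0.235,0,0, -0.01,-0.03,0.25,0,0, -0.01,-0.03,0.25,0,0]'
python3 -c "
from h import *
c=dict(np.load('w1.npz'))
print(px2w(c,[(270,139),(355,139)],.0645)*1000,px2w(c,[(144,109),(487,60)],.062)*1000)
go(.578,-.226,.24,172.2)"
```

```text
time_s: 2.65
position: [0.5781, -0.2251, 0.2433]
eef_rot: [0.213, 3.134, -0.0]
contact_force: [-0.2, -0.2, 0.4]
finger_gap: 0.001
finger_force: 0.0
[[ 513.63730603 -242.16352272   64.5       ]
 [ 520.00823322 -195.76087084   64.5       ]] [[ 487.91472128 -308.66588242   62.        ]
 [ 488.44154241 -121.83213876   62.        ]]
now [ 0.5781 -0.2251  0.2433] yaw 172.21 tilt [ 0. -0. -1.] -> rows [-0.    -0.022  0.083] spin 0.0002 t 2.65 F [-0.2  -0.22  0.41] gap 0.1 ff 0.0
```

```bash
python3 -m handwheel '[0,0,0.012,0,0, 0,0,0.024,0,0, 0,0,0.036,0,0, 0,0,0.048,0,0, 0,0,0.06,0,0, 0,0,0.072,0,0, 0,0,0.084,0,0, 0,0,0.096,0,0]'
```

```text
time_s: 3.45
position: [0.5781, -0.2253, 0.2393]
eef_rot: [0.214, 3.134, 0.0]
contact_force: [0.1, 0.7, -0.3]
finger_gap: -0.0
finger_force: 0.0
```

```bash
python3 -m handwheel '[0,0,0.01,0,0, 0,0,0.02,0,0, 0,0,0.03,0,0, 0,0,0.03,0,0]'
```

```text
time_s: 3.85
position: [0.578, -0.2253, 0.238]
eef_rot: [-0.214, -3.134, -0.0]
contact_force: [-0.9, -0.1, 0.8]
finger_gap: -0.005
finger_force: 0.0
```

```bash
python3 -m handwheel '[0,0,0.01,0,0, 0,0,0.02,0,0, 0,0,0.02,0,0]'
```

```text
time_s: 4.15
position: [0.5781, -0.2253, 0.2373]
eef_rot: [-0.214, -3.134, -0.0]
contact_force: [-0.9, -0.3, -0.2]
finger_gap: -0.002
finger_force: 0.0
```

```bash
python3 -m handwheel '[0,0,0.005,0,0, 0,0,0.01,0,0, 0,0,0.01,0,0]'
```

```text
time_s: 4.45
position: [0.5781, -0.2253, 0.2369]
eef_rot: [-0.214, -3.134, -0.0]
contact_force: [0.5, -0.7, -0.2]
finger_gap: -0.003
finger_force: 0.0
```

```bash
python3 -m handwheel '[0,0,0.005,0,0, 0,0,0.01,0,0, 0,0,0.01,0,0]'
```

```text
time_s: 4.75
position: [0.5781, -0.2253, 0.2365]
eef_rot: [-0.214, -3.134, -0.0]
contact_force: [0.1, 0.6, 0.0]
finger_gap: 0.001
finger_force: 0.0
```

```bash
python3 -m handwheel '[0,0,0.005,0,0, 0,0,0.01,0,0, 0,0,0.01,0,0]'
```

```text
time_s: 5.05
position: [0.578, -0.2253, 0.2361]
eef_rot: [-0.214, -3.134, -0.0]
contact_force: [-0.1, 1.0, -0.1]
finger_gap: -0.003
finger_force: 0.0
```

```bash
python3 -m handwheel '[0,0,0.005,0,0, 0,0,0.01,0,0, 0,0,0.01,0,0]' | grep -E 'posi|cont'
```

```text
position: [0.5781, -0.2252, 0.2357]
contact_force: [0.0, 0.5, -0.5]
```

```bash
python3 -m handwheel '[0,0,0.005,0,0, 0,0,0.01,0,0, 0,0,0.01,0,0]'| grep -E 'posi|cont'
```

```text
position: [0.5781, -0.2253, 0.2353]
contact_force: [-0.3, -0.6, 0.6]
```

```bash
python3 -m handwheel '[0,0,0.005,0,0, 0,0,0.01,0,0, 0,0,0.01,0,0]' | grep -E 'posi|cont'
```

```text
position: [0.578, -0.2253, 0.2349]
contact_force: [0.5, 0.1, -0.1]
```

```bash
python3 -m handwheel '[0,0,0.005,0,0, 0,0,0.01,0,0, 0,0,0.01,0,0]'| grep -E 'posi|cont'
```

```text
position: [0.5781, -0.2252, 0.2345]
contact_force: [0.3, 0.4, -0.2]
```

```bash
python3 -m handwheel '[0,0,0.005,0,0, 0,0,0.01,0,0, 0,0,0.01,0,0]' | grep -E 'posi|cont'
```

```text
position: [0.5781, -0.2253, 0.2341]
contact_force: [0.4, -0.1, 0.1]
```

```bash
python3 -m handwheel '[0,0,0.005,0,0, 0,0,0.01,0,0, 0,0,0.01,0,0]'| grep -E 'posi|cont'
```

```text
position: [0.5781, -0.2252, 0.2337]
contact_force: [0.2, -0.7, -0.8]
```

```bash
python3 -c "
from h import *
snap('wrist','w2')"
```

```text
(no output)
```

View pics/w2.png

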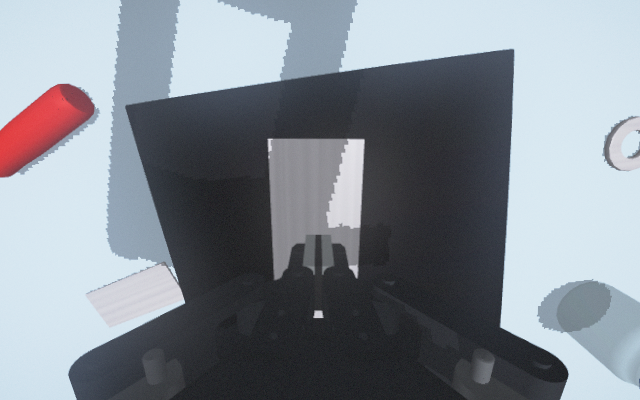

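The fingertips are still at row 236 and the panel's near end is at row 139. Nothing has moved and there is no contact yet, so I continue down in small steps.

```bash
python3 -m handwheel '[0,0,0.005,0,0, 0,0,0.01,0,0, 0,0,0.01,0,0]' | grep -E 'posi|cont'
```

```text
position: [0.578, -0.2253, 0.2333]
contact_force: [-0.3, 0.3, 0.6]
```

```bash
python3 -m handwheel '[0,0,0.005,0,0, 0,0,0.01,0,0, 0,0,0.01,0,0]'| grep -E 'posi|cont'
```

```text
position: [0.5781, -0.2253, 0.2329]
contact_force: [0.4, 0.3, -0.2]
```

```bash
python3 -m handwheel '[0,0,0.005,0,0, 0,0,0.01,0,0, 0,0,0.01,0,0]'| grep -E 'posi|cont'
```

```text
position: [0.5781, -0.2252, 0.2325]
contact_force: [1.5, -0.4, -0.1]
```

```bash
python3 -m handwheel '[0,0,0.005,0,0, 0,0,0.01,0,0, 0,0,0.01,0,0]' | grep -E 'posi|cont'
```

```text
position: [0.5781, -0.2253, 0.2321]
contact_force: [0.7, -0.3, 0.2]
```

```bash
python3 -m handwheel '[0,0,0.005,0,0, 0,0,0.01,0,0, 0,0,0.01,0,0]'| grep -E 'posi|cont'
```

```text
position: [0.5781, -0.2252, 0.2317]
contact_force: [-1.1, -0.1, -1.3]
```

```bash
python3 -m handwheel '[0,0,0.005,0,0, 0,0,0.01,0,0, 0,0,0.01,0,0]'| grep -E 'posi|cont'
```

```text
position: [0.5781, -0.2253, 0.2313]
contact_force: [0.3, -0.1, -0.5]
```

```bash
python3 -m handwheel '[0,0,0.005,0,0, 0,0,0.01,0,0, 0,0,0.01,0,0]' | grep -E 'posi|cont'
```

```text
position: [0.5781, -0.2253, 0.2309]
contact_force: [0.1, -0.1, -0.3]
```

```bash
python3 -m handwheel '[0,0,0.005,0,0, 0,0,0.01,0,0, 0,0,0.01,0,0]'| grep -E 'posi|cont'
```

```text
position: [0.5781, -0.2252, 0.2305]
contact_force: [0.0, -0.7, 0.7]
```

```bash
python3 -m handwheel '[0,0,0.005,0,0, 0,0,0.01,0,0, 0,0,0.01,0,0]'| grep -E 'posi|cont'
```

```text
position: [0.578, -0.2252, 0.2301]
contact_force: [0.3, -0.6, 0.4]
```

```bash
python3 -c "
from h import *
c=snap('wrist','w3'); im=c['image']
# panel width in px at near end and just by the tips
for r in (145,200,235): 
  print(r, np.where(im[r,240:420].max(1)>90)[0][[0,-1]]+240)
print(np.array(c['extrinsics']).round(4).tolist(), robot.read_state()['position'])
z=.0645
p=px2w(c,[(306,236),(331,236)],z); print(p)"
```

```text
145 [266 365]
200 [269 362]
235 [271 360]
[[0.1361, -0.9522, -0.2734, 0.5076], [0.9907, 0.1307, 0.038, -0.2168], [-0.0005, -0.276, 0.9612, 0.1998], [0.0, 0.0, 0.0, 1.0]] [ 0.57808646 -0.22525151  0.23012471]
[[ 0.5650003  -0.23104164  0.0645    ]
 [ 0.56676823 -0.21815435  0.0645    ]]
```

```bash
python3 -m handwheel '[0,0,0.005,0,0, 0,0,0.01,0,0, 0,0,0.01,0,0]' | grep -E 'posi|cont'
```

```text
position: [0.578, -0.2253, 0.2297]
contact_force: [-0.2, 0.2, -0.1]
```

```bash
python3 -m handwheel '[0,0,0.005,0,0, 0,0,0.01,0,0, 0,0,0.01,0,0]'| grep -E 'posi|cont'
```

```text
position: [0.5781, -0.2253, 0.2293]
contact_force: [-0.1, -0.0, -0.2]
```

```bash
python3 -m handwheel '[0,0,0.005,0,0, 0,0,0.01,0,0, 0,0,0.01,0,0]'| grep -E 'posi|cont'
```

```text
position: [0.5781, -0.2253, 0.2289]
contact_force: [0.1, 0.4, 0.1]
```

```bash
python3 -m handwheel '[0,0,0.005,0,0, 0,0,0.01,0,0, 0,0,0.01,0,0]' | grep -E 'posi|cont'
```

```text
position: [0.5781, -0.2253, 0.2285]
contact_force: [-0.1, 0.1, -0.6]
```

```bash
python3 -m handwheel '[0,0,0.005,0,0, 0,0,0.01,0,0, 0,0,0.01,0,0]'| grep -E 'posi|cont'
```

```text
position: [0.5781, -0.2252, 0.2281]
contact_force: [-0.2, -0.2, 0.7]
```

```bash
python3 -m handwheel '[0,0,0.005,0,0, 0,0,0.01,0,0, 0,0,0.01,0,0]'| grep -E 'posi|cont'
```

```text
position: [0.5782, -0.2253, 0.2281]
contact_force: [-1.1, 0.0, 2.8]
```

```bash
python3 -c "
from h import *
c=snap('scene','s3'); im=c['image'][225:315,200:325]
cv2.imwrite('pics/s3c.png',cv2.cvtColor(cv2.resize(im,None,fx=6,fy=6,interpolation=cv2.INTER_CUBIC),cv2.COLOR_RGB2BGR))"
```

```text
(no output)
```

View pics/s3c.png

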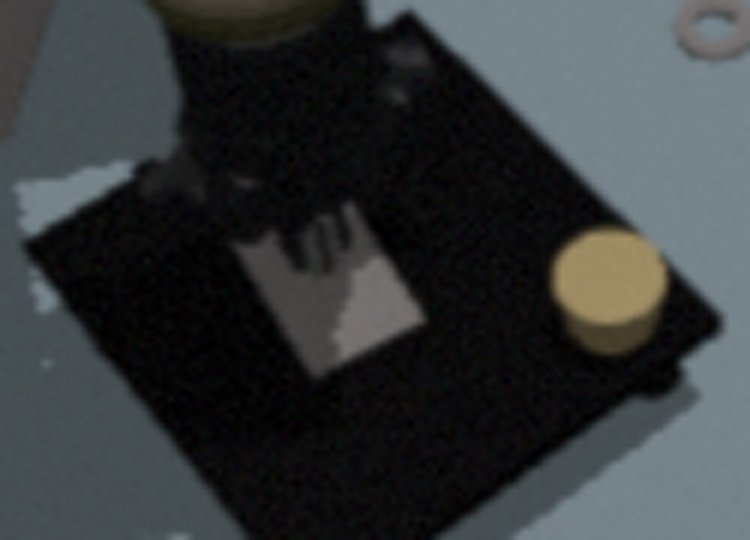

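In the crop, the shut fingertips at about (320,260) now rest on the panel. The force reads 2.8 N at TCP z 0.2281. I press a little more.

```bash
python3 -m handwheel '[0,0,0.005,0,0, 0,0,0.01,0,0, 0,0,0.01,0,0, 0,0,0.01,0,0]'; python3 -c "
from h import *
go(.578-.067,-.2253,.2281,172.2)"
```

```text
time_s: 11.9
position: [0.5783, -0.2254, 0.2281]
eef_rot: [0.214, 3.133, -0.001]
contact_force: [-2.1, 0.7, 6.6]
finger_gap: 0.0
finger_force: 3.1
now [ 0.5783 -0.2254  0.2281] yaw 172.2 tilt [ 0.001 -0.    -1.   ] -> rows [ 1.668 -0.227 -0.002] spin -0.0001 t 11.9 F [-2.09  0.67  6.64] gap 0.0 ff 3.050181269645691
```

```bash
python3 -m handwheel '[0.03,-0.004,0,0,0, 0.08,-0.011,0,0,0, 0.14,-0.019,0,0,0, 0.2,-0.027,0,0,0, 0.26,-0.035,0,0,0, 0.32,-0.043,0,0,0, 0.38,-0.052,0,0,0, 0.4,-0.054,0,0,0]'; python3 -c "
from h import *
c=snap('wrist','w4'); im=c['image']
for r in (132,136,139,142,146,150): 
  b=np.where(im[r,240:420].max(1)>90)[0]; print(r, len(b), b[[0,-1]]+240 if len(b) else 0)
"
```

```text
time_s: 12.7
position: [0.5622, -0.2254, 0.228]
eef_rot: [0.214, 3.133, -0.001]
contact_force: [1.5, 0.2, 6.3]
finger_gap: 0.0
finger_force: 2.6
132 0 0
136 0 0
139 101 [265 365]
142 102 [265 366]
146 102 [265 366]
150 100 [266 365]
```

```bash
python3 -m handwheel '[0.04,-0.005,0,0,0, 0.12,-0.016,0,0,0, 0.21,-0.029,0,0,0, 0.3,-0.041,0,0,0, 0.4,-0.054,0,0,0, 0.5,-0.068,0,0,0, 0.58,-0.079,0,0,0, 0.62,-0.084,0,0,0]'
```

```text
time_s: 13.55
position: [0.5371, -0.2254, 0.2281]
eef_rot: [0.214, 3.133, -0.001]
contact_force: [1.8, 0.0, 4.6]
finger_gap: 0.004
finger_force: 2.8
```

```bash
python3 -c "
from h import *
c=snap('wrist','w5'); im=c['image']
for r in (132,136,139,142,146,150): 
  b=np.where(im[r,240:420].max(1)>90)[0]; print(r, len(b), b[[0,-1]]+240 if len(b) else 0)
go(.578-.067,-.2253,.2281,172.2)
"
```

```text
132 180 [240 419]
136 180 [240 419]
139 180 [240 419]
142 180 [240 419]
146 166 [240 419]
150 149 [240 415]
now [ 0.537  -0.2254  0.2281] yaw 172.19 tilt [ 0.001 -0.001 -1.   ] -> rows [ 0.643 -0.085 -0.002] spin -0.0002 t 13.6 F [0.71 0.05 6.51] gap -0.2 ff 3.1519148943743858
```

```bash
python3 -m handwheel '[0.04,-0.005,0,0,0, 0.12,-0.016,0,0,0, 0.21,-0.029,0,0,0, 0.3,-0.041,0,0,0, 0.4,-0.054,0,0,0, 0.5,-0.068,0,0,0, 0.6,-0.081,0,0,0, 0.65,-0.088,0,0,0]'
python3 -c "
from h import *
c=snap('wrist','w6'); c=snap('top','t6')
go(.578-.067,-.2253,.2281,172.2)
"
```

```text
time_s: 14.4
position: [0.5108, -0.2253, 0.2281]
eef_rot: [0.214, 3.133, -0.001]
contact_force: [1.6, 0.4, 5.8]
finger_gap: 0.0
finger_force: 2.8
now [ 0.5107 -0.2254  0.228 ] yaw 172.19 tilt [ 0.001 -0.001 -1.   ] -> rows [-0.007  0.003 -0.001] spin -0.0002 t 14.5 F [-0.26  0.67  7.25] gap -0.1 ff 3.577904663980007
```

View pics/w6.png

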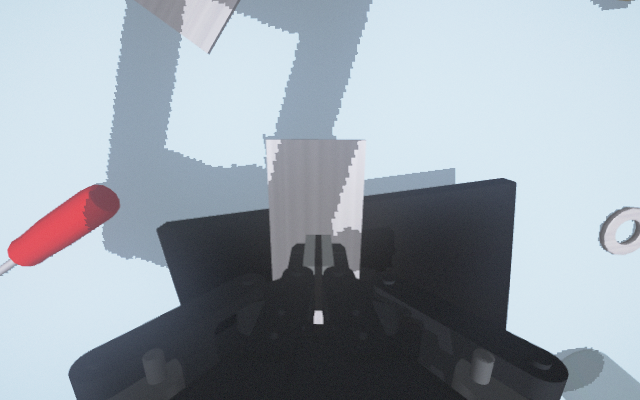

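The panel's end is at row 139, columns 265–366, hanging past the stand edge, which runs from about (160,228) to (515,181). It slid along with the fingers.

```bash
python3 -c "
from h import *
c=dict(np.load('w6.npz'))
p=px2w(c,[(265.5,139),(366,139),(271,235),(360,235)],.0645)*1000; print(p.round(1)); e=px2w(c,[(160,229),(515,181)],.062)*1000; print(e.round(1))
"
python3 -m handwheel '[0,0,-0.3,0,0, 0,0,-1.0,0,40, 0,0,-1.5,0,80, 0,0,-1.5,0,85]'; python3 -c "
from h import *
print(robot.read_state()['contact_force'])"
```

```text
[[ 446.3 -242.5   64.5]
 [ 452.7 -196.2   64.5]
 [ 494.2 -248.8   64.5]
 [ 500.4 -203.6   64.5]]
[[ 484.1 -306.6   62. ]
 [ 483.2 -123.5   62. ]]
time_s: 14.9
position: [0.5116, -0.2257, 0.291]
eef_rot: [0.213, 3.13, -0.004]
contact_force: [0.2, 0.6, -0.5]
finger_gap: 0.504
finger_force: 0.0
[ 0.21194547  0.63961485 -0.52715807]
```

```bash
python3 -c "
from h import *
c=dict(np.load('w6.npz'))
p=px2w(c,[(265.5,139),(366,139),(271,235),(360,235)],.055)*1000; print(p.round(1)); e=px2w(c,[(160,229),(515,181)],.0525)*1000; print(e.round(1))
print(np.linalg.norm(p[1]-p[0]),np.linalg.norm(p[3]-p[2]), 'near mid',(p[0]+p[1])/2, 'stand w',np.linalg.norm(e[1]-e[0]))
d=(p[2]+p[3]-p[0]-p[1]); print('yaw',np.degrees(np.arctan2(d[1],d[0])))
m=(p[0]+p[1])/2
u=np.array([np.cos(np.radians(-7.8)),np.sin(np.radians(-7.8))]); g=m[:2]+18*u; print(g)
for yaw in (-7.8,): go(g[0]/1e3,g[1]/1e3,.28,yaw)
"
```

```text
[[ 446.8 -244.4   55. ]
 [ 453.6 -194.7   55. ]
 [ 498.  -251.    55. ]
 [ 504.6 -202.6   55. ]]
[[ 487.2 -312.9   52.5]
 [ 486.2 -116.9   52.5]]
50.074335261365164 48.841575402426884 near mid [ 450.16220783 -219.55105691   55.        ] stand w 195.9341905798052
yaw -8.102729562193733
[ 467.99566896 -221.99393722]
now [ 0.5116 -0.2257  0.291 ] yaw 172.2 tilt [ 0.004 -0.003 -1.   ] -> rows [ 1.094 -0.055  0.27 ] spin 3.1416 t 14.9 F [ 0.21  0.64 -0.53] gap 43.0 ff 0.0
```

```bash
python3 -m handwheel '[1.094,-0.055,0,1.15,85, 1.094,-0.055,0,1.15,85, 1.094,-0.055,0,1.15,85, 1.094,-0.055,0,1.15,85, 1.094,-0.055,0,1.15,85, 1.094,-0.055,0,1.15,85, 1.094,-0.055,0,1.15,85, 1.094,-0.055,0,1.15,85]' >/dev/null
python3 -m handwheel '[0,0,0,1.15,85, 0,0,0,1.15,85, 0,0,0,1.15,85, 0,0,0,1.15,85, 0,0,0,1.15,85, 0,0,0,1.15,85, 0,0,0,1.15,85, 0,0,0,1.15,85]' >/dev/null
python3 -m handwheel '[0,0,0,0.8416,85, 0,0,0,0.8416,85, 0,0,0,0.8416,85, 0,0,0,0.8416,85, 0,0,0,0.8416,85, 0,0,0,0.8416,85, 0,0,0,0.8416,85]'
python3 -c "
from h import *
go(.468,-.222,.205,-8)
"
```

```text
time_s: 17.2
position: [0.4665, -0.2211, 0.2863]
eef_rot: [-3.133, 0.216, 0.003]
contact_force: [0.2, 0.1, -1.2]
finger_gap: 0.996
finger_force: 0.0
now [ 0.4665 -0.2211  0.2863] yaw -7.88 tilt [-0.002  0.001 -1.   ] -> rows [0.044 0.018 2.032] spin 0.0021 t 17.2 F [ 0.18  0.14 -1.22] gap 85.1 ff 0.0
```

```bash
python3 -m handwheel '[-0.06,0.016,0.6,0,85, -0.06,0.016,1.2,0,85, -0.06,0.016,1.6,0,85, -0.06,0.016,1.9,0,85, -0.06,0.016,2.0,0,85, -0.06,0.016,2.0,0,85]'
python3 -c "
from h import *
go(.464,-.2214,.206,-8); snap('wrist','w7')
"
```

```text
time_s: 17.8
position: [0.4643, -0.2216, 0.2068]
eef_rot: [-3.134, 0.212, 0.002]
contact_force: [-0.3, 0.1, 0.0]
finger_gap: 0.993
finger_force: 0.0
now [ 0.4643 -0.2216  0.2068] yaw -7.75 tilt [-0.001  0.001 -1.   ] -> rows [-0.009 -0.004  0.021] spin 0.0043 t 17.8 F [-0.26  0.13  0.04] gap 84.8 ff 0.0
```

View pics/w7.png

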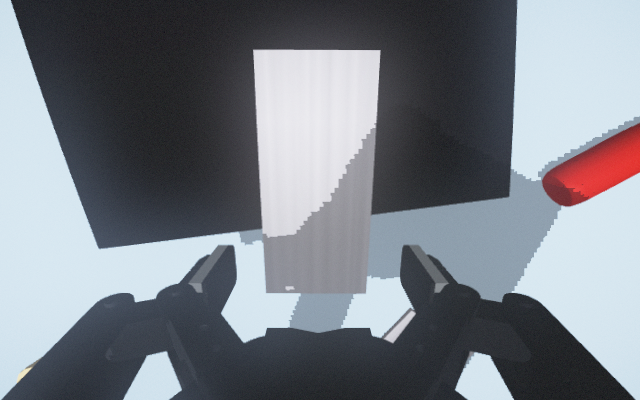

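The panel lies between the open fingers, its near end at row 293, columns 266–367, and centred between the fingertips at columns 235 and 402. I close the fingers.

```bash
python3 -m handwheel '[0,0,0,0,60, 0,0,0,0,55, 0,0,0,0,50, 0,0,0,0,45, 0,0,0,0,42, 0,0,0,0,40, 0,0,0,0,40, 0,0,0,0,40]' 40
```

```text
time_s: 18.65
position: [0.4649, -0.2219, 0.2079]
eef_rot: [3.134, -0.214, 0.002]
contact_force: [-0.2, 0.2, 6.1]
finger_gap: 0.565
finger_force: 40.6
```

```bash
python3 -m handwheel '[0,0,-0.03,0,40, 0,0,-0.06,0,40, 0,0,-0.12,0,40, 0,0,-0.25,0,40, 0,0,-0.5,0,40, 0,0,-0.8,0,40, 0,0,-1.0,0,40, 0,0,-1.0,0,40]'
python3 -c "
from h import *
go(.464,-.2214,.206,-8); snap('wrist','w8')
"
```

```text
time_s: 19.45
position: [0.4653, -0.2222, 0.2496]
eef_rot: [3.133, -0.214, 0.005]
contact_force: [-0.5, 0.9, -0.8]
finger_gap: 0.567
finger_force: 41.3
now [ 0.4653 -0.2222  0.2496] yaw -7.8 tilt [ 0.003 -0.002 -1.   ] -> rows [-0.04  -0.016  1.091] spin 0.0034 t 19.45 F [-0.48  0.9  -0.75] gap 48.5 ff 41.34990692138672
```

View pics/w8.png

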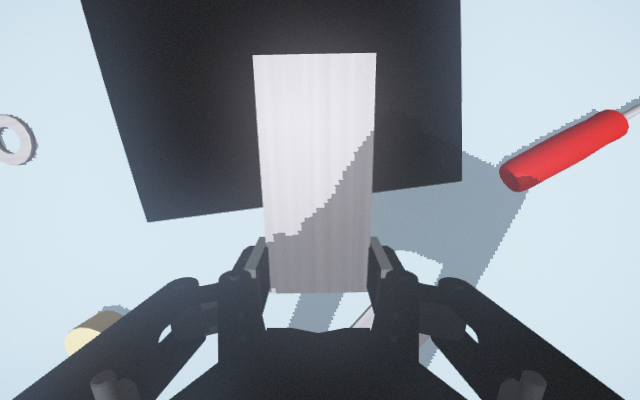

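The panel is held between the pads at rows 54–293 and hangs clear of the stand. I carry it across to the tester.

```bash
python3 -c "
from h import *
go(.4865,.2193,.275,-9)
"
python3 -m handwheel '[0,0,-0.2,0,40, 0,0,-0.5,0,40, -0.1,-0.6,-0.6,0,40, -0.3,-1.3,-0.65,0,40, -0.4,-2.1,-0.65,0,40, -0.5,-2.9,-0.65,0,40, -0.6,-3.7,-0.65,0.01,40, -0.7,-4.5,-0.65,0.02,40]'
python3 -c "
from h import *
go(.4865,.2193,.275,-9)
"
```

```text
now [ 0.465  -0.222   0.2486] yaw -7.8 tilt [ 0.002 -0.001 -1.   ] -> rows [ -0.964 -11.002  -0.672] spin 0.0209 t 19.5 F [-0.27 -1.15 -2.13] gap 48.3 ff 41.349197030067444
time_s: 20.3
position: [0.4612, -0.0384, 0.2742]
eef_rot: [3.132, -0.246, 0.001]
contact_force: [-0.2, 2.0, -1.0]
finger_gap: 0.564
finger_force: 41.5
now [ 0.4612 -0.0384  0.2742] yaw -8.98 tilt [ 0.001 -0.    -1.   ] -> rows [-0.381 -6.462 -0.02 ] spin 0.0003 t 20.3 F [-0.18  2.04 -0.97] gap 48.2 ff 41.450530886650085
```

```bash
python3 -m handwheel '[-0.05,-0.8,0,0,40, -0.1,-1.6,0,0,40, -0.15,-2.4,0,0,40, -0.2,-3.2,0,0,40, -0.25,-4.0,0,0,40, -0.3,-4.8,0,0,40, -0.35,-5.5,0,0,40, -0.37,-6.0,0,0,40]'
python3 -m handwheel '[-0.01,-0.25,0.1,0,40, -0.01,-0.4,0.4,0,40, -0.01,-0.41,0.6,0,40, -0.01,-0.41,0.6,0,40, -0.01,-0.41,0.6,0,40, -0.01,-0.41,0.6,0,40]'
python3 -c "
from h import *
go(.4865,.2193,.25,-9); snap('wrist','w9')
"
```

```text
time_s: 21.1
position: [0.484, 0.2017, 0.2742]
eef_rot: [-3.132, 0.243, -0.001]
contact_force: [-0.3, -0.4, -1.8]
finger_gap: 0.568
finger_force: 41.5
time_s: 21.7
position: [0.4863, 0.2155, 0.2495]
eef_rot: [3.132, -0.247, 0.0]
contact_force: [0.4, 0.2, -1.0]
finger_gap: 0.568
finger_force: 41.5
now [0.4863 0.2155 0.2495] yaw -9.0 tilt [ 0. -0. -1.] -> rows [-0.011 -0.096 -0.012] spin -0.0001 t 21.7 F [ 0.36  0.16 -1.02] gap 48.5 ff 41.46721422672272
```

View pics/w9.png

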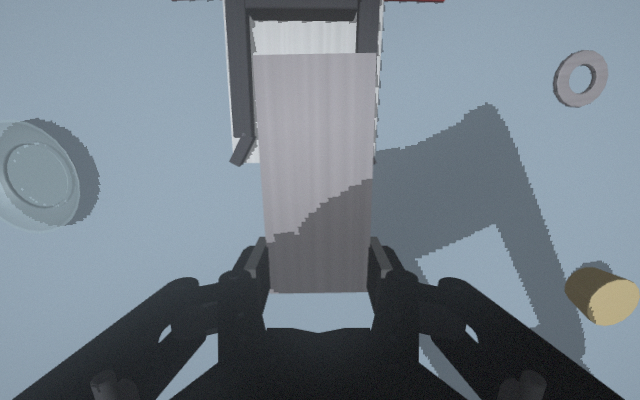

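The wrist view shows the bed's white surface between the guides at rows 22–52, columns 252–357. The stop's foot is near row 20. The panel's far end is at row 53, columns 254–377, about centred on the guideway and a little to its right.

```bash
cat > g.py <<'E'
from h import *
import sys
def meas(f,tcp,rows=(26,30,34,38,42,46),zb=.0505):
    c=dict(np.load(f+'.npz')); im=c['image'].astype(int); g=cv2.GaussianBlur(im.min(2).astype(np.float32),(3,3),0)
    L=[];Rr=[]
    for r in rows:
        p=g[r,225:390]; d=np.diff(p)
        l=225+np.argmax(d[:45])+.5; q=np.argmin(d[100:150])+100+225.5; L.append((l,r)); Rr.append((q,r))
    print('L',L,'R',Rr)
    wl=px2w(c,L,zb)*1e3; wr=px2w(c,Rr,zb)*1e3
    mid=(wl+wr)/2; fit=np.polyfit(mid[:,0],mid[:,1],1); print('guide w',np.linalg.norm(wl-wr,axis=1).round(1)*1.0)
    fl=np.polyfit(wl[:,0],wl[:,1],1);fr=np.polyfit(wr[:,0],wr[:,1],1)
    print('yaw L/R',np.degrees(np.arctan([fl[0],fr[0]])),'mid',mid.mean(0))
    col=g[2:60,305]; print('col305',col.astype(int))
    return c,mid.mean(0)
E
python3 - <<'E'
from g import *
tcp=np.array([.4863,.2155,.2495])
c,m=meas('w9',tcp)
g=c['image'].min(2).astype(int)
print(g[30,225:390].tolist()); 
for r in (60,100,150,200): print(r,g[r,240:390].tolist()[:40],g[r,355:385].tolist())
E
```

```text
L [(np.float64(254.5), 26), (np.float64(251.5), 30), (np.float64(252.5), 34), (np.float64(253.5), 38), (np.float64(254.5), 42), (np.float64(255.5), 46)] R [(np.float64(355.5), 26), (np.float64(355.5), 30), (np.float64(355.5), 34), (np.float64(355.5), 38), (np.float64(355.5), 42), (np.float64(355.5), 46)]
guide w [54.2 55.9 55.6 55.2 54.8 54.4]
yaw L/R [-5.01362557 -7.19815068] mid [598.53735818 203.64251938  50.5       ]
col305 [ 76  76  77  77  75  69  63  58  56  56  56  57  57  57  58  59  58  57
  74 109 145 176 189 189 191 192 192 192 193 193 193 193 193 193 194 194
 195 195 195 195 196 196 196 196 196 196 196 197 196 196 196 188 172 164
 165 165 166 166]
[186, 143, 73, 82, 80, 83, 80, 77, 80, 86, 81, 81, 81, 83, 82, 79, 81, 82, 79, 80, 74, 63, 58, 63, 75, 113, 123, 175, 189, 189, 191, 191, 193, 195, 195, 192, 194, 195, 198, 193, 196, 194, 196, 194, 193, 194, 195, 194, 191, 194, 192, 194, 193, 193, 192, 196, 197, 200, 196, 195, 197, 197, 196, 198, 193, 193, 196, 194, 194, 192, 194, 194, 194, 193, 198, 197, 196, 197, 194, 195, 195, 192, 190, 191, 190, 192, 196, 196, 198, 198, 194
[... 1035 characters left out ...]
]
150 [88, 90, 89, 88, 89, 87, 82, 67, 68, 84, 115, 126, 128, 132, 169, 202, 202, 202, 195, 171, 161, 161, 163, 161, 160, 159, 160, 165, 167, 167, 167, 168, 167, 167, 165, 162, 160, 161, 164, 162] [160, 161, 164, 160, 161, 158, 161, 156, 156, 155, 160, 158, 161, 162, 162, 161, 163, 162, 145, 156, 130, 134, 143, 140, 116, 105, 103, 105, 101, 102]
200 [150, 152, 152, 151, 152, 150, 152, 155, 150, 151, 150, 152, 152, 150, 153, 150, 151, 149, 151, 153, 149, 151, 151, 154, 154, 155, 152, 151, 156, 156, 156, 157, 159, 159, 158, 158, 156, 158, 155, 153] [99, 106, 104, 105, 101, 103, 105, 103, 104, 101, 104, 105, 106, 107, 108, 106, 102, 102, 101, 99, 101, 99, 101, 100, 100, 102, 100, 100, 100, 102]
```

Run:
```python
from h import *
c=dict(np.load('w9.npz')); g=cv2.GaussianBlur(c['image'].min(2),(3,3),0).astype(float)
def edges(rows,lo,hi,sgn):
    out=[]
    for r in rows:
        d=sgn*np.diff(g[r,lo:hi]); k=int(np.argmax(d)); 
        if 0<k<len(d)-1:
            a,b,e=d[k-1:k+2]; k+=.5*(a-e)/(a-2*b+e+1e-9)
        out.append((lo+k+.5,r))
    return np.array(out)
def line(P,z,n):
    w=px2w(c,P,z)[:,:2]*1e3; vx,vy,x,y=cv2.fitLine(w.astype(np.float32),cv2.DIST_HUBER,0,.01,.01).ravel()
    if vx<0: vx,vy=-vx,-vy
    res=(w[:,0]-x)*-vy+(w[:,1]-y)*vx
    print(n,'yaw',round(float(np.degrees(np.arctan2(vy,vx))),2),'pt',round(float(x),1),round(float(y),1),'rms',res.std().round(2)); return np.array([x,y]),np.array([vx,vy])
a=line(edges(range(28,128,4),218,240,-1),.0595,'guideL outer top')
b=line(edges(range(30,50,2),243,260,1),.0505,'bed L')
d=line(edges(range(30,50,2),345,365,-1),.0505,'bed R')
zt=.2495-.1525
e=line(edges(range(64,148,6),246,262,1),zt-.002,'panel L'); f=line(edges(range(64,120,4),366,384,1),zt-.002,'panel R')
for z in (zt,zt-.004):
  q=px2w(c,[(254,54),(377,52)],z)*1e3; print('far',q.round(1),np.linalg.norm(q[1]-q[0]))
q=px2w(c,[(270,292.5),(368,292)],zt)*1e3; print('near',q.round(1),np.linalg.norm(q[1]-q[0]))
print('stop foot',px2w(c,[(305,21)],.0505)*1e3)
```

```text
guideL outer top yaw -9.58 pt 583.4 246.3 rms 0.04
bed L yaw 3.69 pt 601.5 231.3 rms 0.53
bed R yaw -8.54 pt 592.7 176.7 rms 0.02
panel L yaw -9.24 pt 564.2 229.3 rms 0.13
panel R yaw -4.89 pt 563.6 177.1 rms 0.67
far [[583.3 224.5  97. ]
 [576.4 176.2  97. ]] 48.80586814325743
far [[584.2 225.2  93. ]
 [577.1 175.3  93. ]] 50.403267394222546
near [[475.6 240.3  97. ]
 [468.2 191.6  97. ]] 49.24978795830197
stop foot [[605.61817166 202.19288953  50.5       ]]
```

```bash
python3 -m handwheel '[0.02,-0.05,0,0.003,40, 0.1,-0.12,0.1,0.006,40, 0.18,-0.18,0.25,0.01,40, 0.25,-0.188,0.4,0.01,40, 0.25,-0.188,0.5,0.01,40, 0.25,-0.188,0.53,0.01,40, 0.25,-0.188,0.53,0.01,40]'
cat > q.py <<'E'
from h import *
import sys
def edges(g,rows,lo,hi,sgn):
    out=[]
    for r in rows:
        d=sgn*np.diff(g[r,lo:hi]); k=int(np.argmax(d)); out.append((lo+k+.5,r))
    return np.array(out)
E
python3 - <<'E'
from q import *
c=snap('wrist','w10'); g=c['image'].min(2).astype(int)
go(.4961,.2215,.228,-9.2)
for r in (25,35,45,60,90): print(r,g[r,200:270:2].tolist(),g[r,340:410:2].tolist())
print(g[0:70:2,300].tolist())
E
```

```text
time_s: 22.45
position: [0.4969, 0.2219, 0.2276]
eef_rot: [3.13, -0.261, -0.002]
contact_force: [0.9, -0.5, -0.9]
finger_gap: 0.559
finger_force: 41.5
now [0.4971 0.2219 0.2279] yaw -9.52 tilt [-0. -0. -1.] -> rows [-0.022  0.014 -0.001] spin -0.0056 t 22.5 F [ 0.39 -0.05 -0.69] gap 48.2 ff 41.462920904159546
25 [147, 151, 149, 150, 150, 152, 151, 151, 150, 147, 149, 148, 152, 191, 78, 81, 82, 83, 79, 81, 82, 81, 80, 83, 82, 64, 59, 92, 123, 68, 58, 56, 56, 61, 63] [54, 60, 55, 59, 60, 53, 58, 61, 59, 53, 50, 54, 55, 54, 53, 57, 56, 76, 122, 77, 58, 70, 79, 79, 80, 79, 77, 81, 73, 79, 81, 80, 83, 187, 151]
35 [151, 148, 153, 151, 149, 153, 150, 150, 148, 150, 151, 150, 153, 198, 120, 82, 82, 81, 82, 83, 83, 82, 80, 80, 83, 73, 59, 68, 130, 150, 149, 192, 199, 200, 201] [201, 199, 196, 193, 198, 198, 196, 194, 188, 188, 194, 194, 195, 194, 195, 191, 190, 191, 191, 61, 59, 77, 80, 79, 77, 82, 81, 78, 76, 82, 82, 82, 103, 188, 149]
45 [153, 151, 150, 151, 152, 151, 154, 150, 149, 152, 151, 152, 150, 185, 172, 82, 85, 81, 82, 82, 87, 83, 82, 83, 83, 81, 60, 59, 122, 126, 196, 202, 198, 2
[... 297 characters left out ...]
3, 160, 156, 161, 162, 165, 165, 168, 164] [168, 165, 163, 163, 164, 164, 165, 165, 162, 163, 161, 164, 159, 160, 158, 160, 162, 161, 146, 63, 73, 82, 82, 83, 84, 79, 82, 80, 82, 81, 82, 123, 193, 152, 152]
90 [156, 154, 154, 153, 154, 153, 155, 151, 154, 153, 153, 150, 153, 155, 153, 205, 106, 86, 86, 85, 85, 87, 89, 88, 86, 87, 87, 86, 165, 167, 166, 168, 168, 171, 170] [166, 167, 165, 164, 167, 169, 170, 167, 167, 165, 164, 161, 164, 159, 162, 160, 162, 163, 66, 69, 84, 85, 85, 83, 82, 84, 83, 83, 82, 85, 104, 189, 154, 153, 152]
[74, 75, 76, 76, 78, 79, 73, 60, 59, 58, 57, 59, 55, 63, 196, 196, 198, 200, 201, 201, 201, 202, 203, 202, 202, 202, 205, 170, 165, 166, 163, 167, 168, 165, 168]
```

Run:
```python
from q import *
c=dict(np.load('w10.npz')); g=cv2.GaussianBlur(c['image'].min(2),(3,3),0).astype(float)
tcp=np.array([.497,.2219,.2278]); y=np.radians(-9.52); u=np.array([np.cos(y),np.sin(y)]); v=np.array([-u[1],u[0]])
def T(P,z):
    w=px2w(c,P,z)[:,:2]-tcp[:2]; return np.c_[w@u,w@v]*1e3
rows=range(20,112,4)
a=T(edges(g,rows,220,242,-1),.0595); b=T(edges(g,rows,392,414,1),.0595)
for n,q in (('GL',a),('GR',b)):
    k=np.polyfit(q[:,0],q[:,1],1); print(n,q[0].round(1),q[-1].round(1),'deg',np.degrees(np.arctan(k[0])).round(2),'lat@80',np.polyval(k,80).round(2),'rms',(q[:,1]-np.polyval(k,q[:,0])).std().round(2))
rows=range(60,110,4); zt=.2278-.1525-.002
a=T(edges(g,rows,246,262,1),zt); b=T(edges(g,rows,368,382,-1),zt)
for n,q in (('PL',a),('PR',b)):
    k=np.polyfit(q[:,0],q[:,1],1); print(n,q[0].round(1),q[-1].round(1),'deg',np.degrees(np.arctan(k[0])).round(2),'lat@80',np.polyval(k,80).round(2),'rms',(q[:,1]-np.polyval(k,q[:,0])).std().round(2))
r=[int(np.argmax(-np.diff(g[225:320,x])))+225.5 for x in (290,320,345)]; print('near rows',r)
print('near',T([(320,r[1])],zt+.002),'far',T([(315,54)],zt-.002),'stop',T([(300,27)],.0505))
for x in (264,275,360,372): print(x,g[285:296:2,x])
```

```text
GL [111.   38.4] [74.1 38.6] deg -0.16 lat@80 38.44 rms 0.13
GR [111.  -39.2] [ 74.1 -39.6] deg 0.21 lat@80 -39.47 rms 0.14
PL [92.2 25. ] [73.6 24.9] deg 0.89 lat@80 24.83 rms 0.12
PR [ 92.2 -25.1] [ 73.6 -25.2] deg 0.66 lat@80 -25.0 rms 0.13
near rows [233.5, 265.5, 228.5]
near [[ 0.71111198 -2.38079921]] far [[94.78377228 -0.22047268]] stop [[110.55531042   6.91033662]]
264 [46. 45. 44. 44. 44. 44.]
275 [ 96. 113. 123. 132. 142. 150.]
360 [ 96.  97.  95. 104. 147. 150.]
372 [38. 37. 39. 40. 41. 40.]
```

```bash
python3 -m handwheel '[0,-0.016,0,0.012,40, 0,-0.016,0.1,0.012,40, 0,-0.016,0.2,0.012,40, 0,-0.016,0.28,0.012,40, 0,-0.016,0.33,0.012,40, 0,-0.016,0.35,0.012,40]'
python3 -m handwheel '[0,0,0.01,0,40, 0,0,0.02,0,40, 0,0,0.03,0,40, 0,0,0.03,0,40]'
```

```text
time_s: 23.1
position: [0.4971, 0.2225, 0.2136]
eef_rot: [3.129, -0.28, -0.001]
contact_force: [-0.7, 0.1, -1.2]
finger_gap: 0.564
finger_force: 41.5
time_s: 23.5
position: [0.4973, 0.2226, 0.213]
eef_rot: [-3.129, 0.28, -0.0]
contact_force: [-0.6, -0.3, -0.3]
finger_gap: 0.568
finger_force: 41.5
```

```bash
python3 -m handwheel '[0,0,0.01,0,40, 0,0,0.02,0,40, 0,0,0.02,0,40]'|grep -E 'pos|cont'
```

```text
position: [0.4973, 0.2226, 0.2123]
contact_force: [-0.5, 0.5, 0.4]
```

```bash
python3 -m handwheel '[0,0,0.01,0,40, 0,0,0.02,0,40, 0,0,0.02,0,40]'|grep -E 'pos|cont'
```

```text
position: [0.4974, 0.2226, 0.2116]
contact_force: [-1.2, -0.2, 2.3]
```

```bash
python3 -m handwheel '[0,0,0.005,0,40, 0,0,0.01,0,40, 0,0,0.01,0,40]'|grep -E 'pos|cont'
```

```text
position: [0.4974, 0.2226, 0.2112]
contact_force: [-0.6, -0.4, 3.2]
```

```bash
python3 -m handwheel '[0,0,0.005,0,40, 0,0,0.01,0,40, 0,0,0.01,0,40]'|grep -E 'pos|cont'
python3 - <<'E'
from q import *
c=snap('wrist','w11'); g=cv2.GaussianBlur(c['image'].min(2),(3,3),0).astype(int)
for r in (20,40,60,90): print(r,g[r,220:266:2].tolist(),g[r,360:410:2].tolist())
print(g[0:70:2,300].tolist())
E
```

```text
position: [0.4974, 0.2226, 0.2107]
contact_force: [-1.3, 0.2, 4.9]
20 [82, 82, 82, 81, 80, 80, 80, 80, 81, 75, 61, 58, 84, 124, 126, 134, 186, 199, 196, 196, 202, 204, 203] [191, 191, 191, 194, 195, 195, 195, 195, 194, 193, 193, 191, 179, 88, 60, 69, 79, 80, 80, 79, 80, 80, 81, 79, 78]
40 [82, 83, 82, 83, 83, 82, 82, 83, 85, 83, 73, 62, 63, 105, 129, 148, 198, 203, 203, 204, 206, 208, 209] [195, 194, 196, 199, 199, 197, 201, 201, 198, 197, 196, 194, 153, 70, 66, 76, 84, 84, 83, 83, 83, 83, 82, 82, 81]
60 [84, 85, 84, 85, 85, 85, 83, 84, 83, 84, 83, 71, 65, 72, 119, 160, 166, 167, 169, 170, 172, 174, 173] [167, 166, 168, 167, 165, 164, 164, 165, 165, 152, 161, 193, 106, 66, 72, 83, 86, 85, 84, 82, 84, 83, 84, 84, 84]
90 [109, 85, 86, 87, 86, 87, 87, 86, 87, 87, 87, 86, 74, 66, 73, 122, 161, 168, 169, 170, 171, 173, 175] [168, 168, 168, 167, 166, 166, 166, 167, 162, 151, 198, 149, 68, 68, 81, 86, 86, 86, 85, 85, 85, 82, 83, 84, 84]
[57, 55, 57, 58, 58, 61, 59, 63, 160, 201, 203, 202, 203, 204, 205, 205, 205, 206, 206, 207, 207, 207, 208, 208, 210, 205, 178, 173, 172, 173, 173, 174, 174, 173, 173]
```

```bash
python3 -m handwheel '[0,0,0,0,42, 0,0,0,0,42, 0,0,0.005,0,42, 0,0,0.01,0,42, 0,0,0.01,0,42]' 20
```

```text
time_s: 25.25
position: [0.4974, 0.2226, 0.2103]
eef_rot: [-3.129, 0.28, -0.001]
contact_force: [-0.9, -1.0, 5.6]
finger_gap: 0.568
finger_force: 41.9
```

```bash
python3 -m handwheel '[0,0,0.005,0,42, 0,0,0.01,0,42, 0,0,0.01,0,42]'|grep -E 'pos|cont'
```

```text
position: [0.4974, 0.2227, 0.21]
contact_force: [-1.5, -0.2, 5.7]
```

```bash
python3 -m handwheel '[0,0,0.005,0,42, 0,0,0.01,0,42, 0,0,0.01,0,42]'|grep -E 'pos|cont|force'
```

```text
position: [0.4974, 0.2227, 0.2096]
contact_force: [-1.4, 0.7, 6.6]
finger_force: 42.0
```

```bash
python3 -m handwheel '[0,0,0.005,0,42, 0,0,0.01,0,42, 0,0,0.01,0,42]'|grep -E 'pos|cont'
```

```text
position: [0.4974, 0.2227, 0.2092]
contact_force: [-0.8, 1.0, 5.0]
```

```bash
python3 -m handwheel '[0,0,0.005,0,42, 0,0,0.01,0,42, 0,0,0.01,0,42]'|grep -E 'pos|cont'
```

```text
position: [0.4975, 0.2227, 0.2088]
contact_force: [-0.7, 0.6, 5.9]
```

```bash
python3 -m handwheel '[0,0,0.005,0,42, 0,0,0.01,0,42, 0,0,0.01,0,42]'|grep -E 'pos|cont'
```

```text
position: [0.4975, 0.2228, 0.2085]
contact_force: [-1.8, 0.7, 6.3]
```

```bash
python3 -m handwheel '[0,0,0.005,0,42, 0,0,0.01,0,42, 0,0,0.015,0,42, 0,0,0.02,0,42, 0,0,0.02,0,42]'|grep -E 'pos|cont'
```

```text
position: [0.4975, 0.2228, 0.2077]
contact_force: [-1.6, 1.7, 4.9]
```

```bash
python3 -m handwheel '[0,0,0.005,0,42, 0,0,0.01,0,42, 0,0,0.015,0,42, 0,0,0.015,0,42]'|grep -E 'pos|cont'
```

```text
position: [0.4975, 0.2228, 0.207]
contact_force: [-1.0, 0.3, 4.9]
```

```bash
python3 -m handwheel '[0,0,0.005,0,42, 0,0,0.01,0,42, 0,0,0.01,0,42]'|grep -E 'pos|cont'
```

```text
position: [0.4975, 0.2228, 0.2067]
contact_force: [-1.2, 0.5, 5.9]
```

```bash
python3 -m handwheel '[0,0,0.005,0,42, 0,0,0.01,0,42, 0,0,0.01,0,42]'|grep -E 'pos|cont'
```

```text
position: [0.4975, 0.2228, 0.2063]
contact_force: [-1.0, 1.0, 6.0]
```

```bash
python3 -m handwheel '[0,0,0.005,0,42, 0,0,0.01,0,42, 0,0,0.01,0,42]'|grep -E 'pos|cont'
```

```text
position: [0.4975, 0.2228, 0.206]
contact_force: [-1.7, 0.3, 6.9]
```

```bash
python3 -m handwheel '[0,0,0.005,0,42, 0,0,0.01,0,42, 0,0,0.01,0,42]'|grep -E 'pos|cont'
python3 -c "
from q import *
c=snap('wrist','w12'); g=cv2.GaussianBlur(c['image'].min(2),(3,3),0).astype(int)
for r in (60,90,120): print(r,g[r,236:262].tolist(),g[r,370:396].tolist())
print(g[0:70,300].tolist())
go(.5,.2,.2,-9.5); print(robot.read_state()['torque'])"
```

```text
position: [0.4975, 0.2228, 0.2056]
contact_force: [-1.0, 0.3, 7.0]
60 [86, 85, 81, 74, 68, 65, 64, 64, 84, 128, 159, 166, 167, 167, 167, 168, 169, 169, 169, 170, 171, 172, 173, 173, 172, 171] [165, 165, 166, 166, 165, 164, 164, 163, 163, 163, 163, 163, 162, 163, 165, 165, 162, 134, 87, 64, 65, 67, 71, 77, 82, 85]
90 [88, 88, 87, 86, 83, 76, 69, 65, 65, 65, 74, 103, 138, 157, 161, 162, 162, 164, 165, 165, 165, 165, 166, 167, 168, 169] [164, 164, 163, 164, 163, 162, 162, 162, 162, 163, 163, 163, 165, 166, 160, 132, 90, 68, 65, 67, 70, 75, 81, 85, 87, 86]
120 [86, 87, 87, 88, 88, 87, 85, 79, 71, 65, 63, 64, 73, 98, 126, 144, 153, 157, 157, 158, 158, 159, 159, 159, 160, 161] [161, 160, 160, 161, 160, 160, 161, 161, 161, 162, 163, 165, 176, 184, 157, 106, 73, 65, 65, 69, 77, 83, 85, 86, 85, 84]
[57, 59, 60, 60, 60, 60, 60, 60, 60, 60, 76, 123, 174, 198, 203, 204, 205, 205, 205, 205, 205, 206, 207, 207, 207, 206, 206, 207, 208, 208, 208, 208, 208, 209, 209, 209, 209, 209, 210, 210, 211, 211, 210, 210, 210, 207, 195, 181, 174, 174, 174, 173, 172, 171, 171, 172, 172, 172, 172, 172, 171, 171, 171, 172, 171, 171, 170, 170, 170, 170]
now [0.4976 0.2228 0.2056] yaw -10.21 tilt [ 0.001  0.001 -1.   ] -> rows [0.161 0.55  0.139] spin -0.0123 t 28.9 F [-1.35  0.96  7.26] gap 48.4 ff 42.54779934883118
[ 0.0982017  -0.10663213  0.05490803]
```

Run:
```python
from q import *
from scipy.optimize import brentq
for f,E in (('w11',[(60,249,379),(90,250.5,378)]),('w12',[(60,245,387),(90,248.5,385),(120,250,382.5)])):
    c=dict(np.load(f+'.npz'))
    print(f,'cam z',c['extrinsics'][2,3])
    W=lambda r,a,b,z:np.linalg.norm(np.diff(px2w(c,[(a,r),(b,r)],z),axis=0))
    for r,a,b in E: print(r,'panel z for 50mm',round(brentq(lambda z:W(r,a,b,z)-.05,0,.12),4),'for 55', round(brentq(lambda z:W(r,a,b,z)-.055,0,.12),4))
c=dict(np.load('w12.npz')); g=cv2.GaussianBlur(c['image'].min(2),(3,3),0).astype(int)
for r in (20,30,40,50,70): print(r,g[r,232:262].tolist(),g[r,370:400].tolist())
g=dict(np.load('w11.npz'))['image'].min(2).astype(int)
for r in (50,60,70): print(r,g[r,236:262].tolist(),g[r,370:396].tolist())
```

```text
w11 cam z 0.18045163679697454
60 panel z for 50mm 0.0627 for 55 0.0509
90 panel z for 50mm 0.0633 for 55 0.0516
w12 cam z 0.17530871696859082
60 panel z for 50mm 0.0675 for 55 0.0567
90 panel z for 50mm 0.0659 for 55 0.055
120 panel z for 50mm 0.0655 for 55 0.0545
20 [83, 83, 81, 76, 69, 63, 60, 60, 60, 69, 94, 119, 128, 129, 128, 127, 126, 137, 167, 194, 201, 202, 202, 202, 202, 203, 204, 205, 205, 206] [198, 198, 198, 198, 198, 199, 199, 199, 198, 197, 196, 196, 197, 196, 195, 193, 192, 192, 178, 131, 80, 60, 59, 62, 67, 73, 78, 82, 83, 82]
30 [84, 85, 84, 82, 77, 70, 63, 62, 62, 63, 78, 106, 125, 130, 141, 171, 195, 201, 201, 202, 203, 204, 205, 204, 204, 206, 206, 207, 208, 209] [200, 199, 198, 199, 200, 201, 201, 201, 200, 199, 198, 198, 198, 197, 196, 196, 195, 188, 156, 106, 72, 62, 63, 66, 71, 78, 82, 83, 83, 83]
40 [85, 85, 84, 84, 82, 77, 70, 64, 63, 63, 68, 86, 112, 128, 131, 131, 144, 176, 199, 204, 205, 206, 207, 207, 207, 207, 208, 209, 210, 211] [202, 202, 201, 202, 203, 203, 204, 203, 202, 201, 201, 200, 199, 199, 198, 197, 196, 187, 145, 88, 64, 63, 64, 69, 75, 80, 8
[... 600 characters left out ...]
73, 66, 63, 64, 63, 86, 121, 129, 132, 131, 128, 127, 195, 205, 203, 209, 205, 206, 206, 207, 206] [177, 180, 181, 179, 180, 181, 179, 170, 174, 190, 198, 196, 195, 189, 142, 63, 66, 61, 72, 72, 79, 86, 82, 84, 85, 85]
60 [82, 83, 83, 84, 83, 79, 69, 64, 65, 64, 65, 90, 126, 130, 168, 165, 166, 166, 167, 168, 170, 170, 170, 173, 172, 175] [165, 162, 165, 163, 163, 166, 166, 162, 153, 134, 142, 196, 195, 185, 86, 64, 65, 70, 69, 80, 82, 87, 85, 86, 85, 84]
70 [89, 86, 88, 85, 89, 84, 80, 66, 68, 62, 66, 64, 112, 129, 133, 161, 163, 167, 169, 167, 169, 169, 171, 167, 171, 173] [163, 167, 163, 165, 166, 165, 167, 166, 141, 153, 151, 152, 197, 155, 71, 70, 67, 64, 73, 81, 84, 87, 84, 87, 86, 86]
```

```bash
python3 -m handwheel '[0,0,-0.02,0,42, 0.03,0,-0.02,0,42, 0.06,0,-0.02,0,42, 0.09,0,-0.02,0,42, 0.12,0,-0.02,0,42, 0.15,0,-0.02,0,42, 0.18,0,-0.02,0,42, 0.2,0,-0.02,0,42]'
python3 - <<'E'
from q import *
c=snap('wrist','w13'); g=cv2.GaussianBlur(c['image'].min(2),(3,3),0).astype(int)
print(g[0:90:2,300].tolist())
E
```

```text
time_s: 29.7
position: [0.505, 0.2213, 0.206]
eef_rot: [-3.129, 0.279, 0.001]
contact_force: [-4.3, 0.3, 8.7]
finger_gap: 0.568
finger_force: 42.9
[77, 77, 77, 78, 79, 79, 79, 80, 75, 63, 56, 57, 56, 56, 56, 56, 74, 176, 209, 210, 210, 211, 211, 193, 171, 169, 169, 168, 169, 169, 168, 168, 168, 168, 167, 168, 168, 168, 167, 167, 167, 166, 166, 166, 166]
```

```bash
python3 -m handwheel '[0,0,-0.012,0,46, 0,0,-0.012,0,46]' 20 | grep -E 'pos|force|gap'
python3 -m handwheel '[0,0,0,0,47.5]' 20 | grep -E 'force|gap'
```

```text
position: [0.505, 0.2213, 0.2065]
contact_force: [-2.6, 0.8, 7.4]
finger_gap: 0.567
finger_force: 42.7
contact_force: [-3.2, 1.1, 6.8]
finger_gap: 0.568
finger_force: 42.7
```

```bash
python3 -m handwheel '[0,0,0,0,48.0]' 20 | grep -E 'force|gap'
python3 -m handwheel '[0,0,0,0,48.2]' 20 | grep -E 'force|gap'
```

```text
contact_force: [-2.6, 0.7, 6.9]
finger_gap: 0.562
finger_force: 42.7
contact_force: [-3.8, 0.9, 7.2]
finger_gap: 0.567
finger_force: 42.7
```

```bash
python3 -m handwheel '[0,0,0,0,48.35]' 20 | grep -E 'force|gap'
```

```text
contact_force: [-2.3, 0.8, 7.5]
finger_gap: 0.57
finger_force: 39.4
```

```bash
python3 -m handwheel '[0,0,0,0,48.5]' 20 | grep -E 'force|gap'
```

```text
contact_force: [-3.1, 0.1, 7.0]
finger_gap: 0.569
finger_force: 35.8
```

```bash
python3 -m handwheel '[0,0,0,0,48.8, 0,0,0,0,49.0]' 20 | grep -E 'force|gap'
python3 -m handwheel '[0,0,0,0,49.2]' 20 | grep -E 'force|gap'
```

```text
contact_force: [-1.9, 0.5, 4.0]
finger_gap: 0.573
finger_force: 24.0
contact_force: [-1.2, 0.9, 3.5]
finger_gap: 0.574
finger_force: 19.2
```

```bash
python3 -m handwheel '[0,0,0,0,49.4]' 20 | grep -E 'force|gap'
python3 -m handwheel '[0,0,0,0,49.55]' 20 | grep -E 'force|gap'
```

```text
contact_force: [-0.8, 1.3, 2.5]
finger_gap: 0.578
finger_force: 14.4
contact_force: [-1.4, 0.1, 2.1]
finger_gap: 0.582
finger_force: 10.8
```

```bash
python3 -m handwheel '[0,0,0,0,49.7]' 20 | grep -E 'pos|force|gap'
```

```text
position: [0.5051, 0.2211, 0.2061]
contact_force: [-0.3, 0.6, 1.1]
finger_gap: 0.579
finger_force: 7.2
```

```bash
cat > r.py <<'E'
from q import *
from scipy.optimize import brentq
import sys
c=snap('wrist',sys.argv[1]); g=cv2.GaussianBlur(c['image'].min(2),(3,3),0).astype(int)
col=g[20:90,300]; k=int(np.argmin(np.diff(col)[15:]))+35; print('far row',k, 'stop row',20+int(np.argmax(np.diff(col[:40]))))
for r in (60,80,100,130): 
    d=np.diff(g[r].astype(int)); a=236+int(np.argmax(d[236:262])); b=366+int(np.argmin(d[366:396])); 
    W=lambda z:np.linalg.norm(np.diff(px2w(c,[(a,r),(b,r)],z),axis=0))
    print(r,a,b,'z50',round(brentq(lambda z:W(z)-.05,0,.12),4), 'right',g[r,372:392].tolist())
s=robot.read_state(); print(s['position'].round(4),s['contact_force'].round(1),s['finger_force'])
E
python3 r.py w14
python3 -m handwheel '[0,0,-0.01,0,49.7, 0,0,-0.02,0,49.7, 0,0,-0.03,0,49.7, 0,0,-0.04,0,49.7, 0,0,-0.04,0,49.7]' 20 | grep -E 'force|gap'; python3 r.py w15
```

```text
far row 45 stop row 33
60 243 388 z50 0.0702 right [164, 165, 165, 165, 164, 164, 163, 162, 162, 161, 161, 162, 164, 164, 164, 162, 145, 108, 79, 76]
80 244 387 z50 0.0705 right [164, 163, 163, 162, 162, 163, 164, 163, 163, 162, 162, 163, 164, 164, 152, 118, 81, 69, 77, 84]
100 246 385 z50 0.0693 right [163, 163, 162, 162, 161, 162, 163, 163, 163, 163, 164, 165, 157, 126, 87, 69, 70, 77, 84, 86]
130 248 382 z50 0.0682 right [160, 159, 160, 160, 161, 161, 162, 162, 162, 158, 133, 95, 70, 65, 67, 74, 80, 84, 86, 85]
[0.505  0.2211 0.2062] [-1.1  0.8  2.1] 7.2206635773181915
contact_force: [0.2, -0.4, -1.2]
finger_gap: 0.584
finger_force: 7.0
far row 47 stop row 35
60 244 386 z50 0.0698 right [167, 167, 166, 165, 164, 164, 164, 164, 164, 165, 166, 167, 166, 162, 134, 86, 63, 68, 77, 83]
80 248 384 z50 0.0668 right [166, 166, 165, 164, 164, 164, 165, 165, 165, 165, 166, 166, 145, 100, 70, 66, 71, 78, 83, 85]
100 247 383 z50 0.0687 right [166, 166, 165, 165, 165, 165, 165, 165, 165, 166, 160, 130, 88, 68, 67, 71, 78, 83, 85, 86]
130 249 381 z50 0.0683 right [161, 162, 163, 164, 165, 165, 166, 167, 158, 129, 90, 69, 65, 67, 73, 79, 83, 85, 85, 85]
[0.5051 0.2211 0.2079] [-0.7  0.2 -1.6] 7.015082761645317
```

```bash
python3 -m handwheel '[0,0,0.01,0,49.7, 0,0,0.02,0,49.7, 0,0,0.03,0,49.7, 0,0,0.03,0,49.78, 0,0,0.03,0,49.85]' 20 | grep -E 'force|gap'
```

```text
contact_force: [-1.0, -0.3, 0.4]
finger_gap: 0.585
finger_force: 3.6
```

```bash
python3 -m handwheel '[0,0,-0.006,0,49.88, 0,0,-0.012,0,49.88, 0,0,-0.018,0,49.88, 0,0,-0.018,0,49.88]' 20 | grep -E 'force|gap'; python3 r.py w16
```

```text
contact_force: [0.6, -0.2, 0.2]
finger_gap: 0.584
finger_force: 2.8
far row 46 stop row 34
60 244 387 z50 0.0701 right [166, 167, 167, 166, 165, 164, 163, 163, 163, 163, 163, 164, 166, 166, 159, 128, 83, 65, 71, 78]
80 246 385 z50 0.0688 right [165, 165, 166, 165, 165, 165, 165, 166, 166, 166, 166, 165, 165, 143, 96, 69, 69, 74, 80, 83]
100 247 383 z50 0.0683 right [165, 164, 163, 164, 165, 165, 165, 165, 165, 165, 166, 151, 112, 77, 67, 68, 74, 81, 85, 86]
130 249 381 z50 0.0679 right [161, 161, 162, 163, 164, 164, 164, 165, 165, 147, 106, 73, 65, 65, 69, 76, 81, 84, 86, 85]
[0.5051 0.2212 0.2075] [0.3 0.5 1.1] 2.827720418572426
```

```bash
python3 -m handwheel '[0,0,-0.006,0,49.88, 0,0,-0.012,0,49.88, 0,0,-0.018,0,49.88, 0,0,-0.024,0,49.88, 0,0,-0.03,0,49.88, 0,0,-0.036,0,49.88, 0,0,-0.042,0,49.88, 0,0,-0.048,0,49.88]' 20 | grep -E 'force|gap'; python3 r.py w17
```

```text
contact_force: [-0.8, -0.3, 0.3]
finger_gap: 0.583
finger_force: 2.8
far row 49 stop row 36
60 250 383 z50 0.064 right [166, 166, 165, 164, 164, 164, 164, 165, 165, 166, 164, 142, 99, 69, 63, 64, 67, 75, 81, 84]
80 247 382 z50 0.0676 right [167, 167, 166, 165, 166, 167, 167, 167, 168, 166, 143, 99, 70, 65, 66, 69, 77, 83, 85, 86]
100 248 382 z50 0.0686 right [166, 166, 167, 168, 167, 168, 169, 169, 164, 148, 118, 85, 69, 67, 69, 76, 82, 85, 86, 85]
130 250 380 z50 0.0682 right [167, 167, 167, 167, 169, 169, 164, 153, 134, 101, 74, 65, 65, 70, 78, 83, 86, 86, 85, 84]
[0.5052 0.2212 0.2095] [-0.1 -0.2  0.2] 2.8103825077414513
```

```bash
python3 -m handwheel '[0,0,-0.006,0,49.88, 0,0,-0.012,0,49.88, 0,0,-0.018,0,49.88, 0,0,-0.024,0,49.88, 0,0,-0.03,0,49.88, 0,0,-0.036,0,49.88, 0,0,-0.042,0,49.88, 0,0,-0.048,0,49.88]' 20 | grep -E 'force|gap'; python3 r.py w18
```

```text
contact_force: [-0.0, -0.4, -1.2]
finger_gap: 0.59
finger_force: 2.8
far row 52 stop row 37
60 251 382 z50 0.0641 right [163, 162, 162, 163, 163, 162, 162, 164, 169, 179, 160, 105, 67, 62, 63, 68, 75, 80, 83, 83]
80 250 381 z50 0.066 right [164, 164, 164, 165, 165, 165, 166, 174, 189, 176, 121, 76, 65, 65, 69, 77, 83, 85, 85, 85]
100 255 381 z50 0.0634 right [166, 166, 167, 168, 168, 167, 160, 143, 130, 112, 84, 69, 67, 70, 76, 81, 84, 84, 84, 85]
130 256 379 z50 0.0637 right [168, 168, 169, 169, 164, 150, 137, 121, 94, 72, 66, 67, 73, 80, 85, 87, 86, 85, 86, 86]
[0.5051 0.2212 0.2113] [0.  0.8 0.1] 2.7736470848321915
```

```bash
python3 -m handwheel '[0.01,0,-0.005,0,49.85, 0.02,0,-0.01,0,49.85, 0.032,0,-0.01,0,49.85, 0.044,0,-0.01,0,49.85, 0.056,0,-0.01,0,49.85, 0.068,0,-0.01,0,49.85, 0.08,0,-0.01,0,49.85, 0.092,0,-0.01,0,49.85]' 20 | grep -E 'force|gap'; python3 r.py w19
```

```text
contact_force: [0.5, 0.3, -1.0]
finger_gap: 0.584
finger_force: 2.8
far row 52 stop row 48
60 249 382 z50 0.0663 right [161, 161, 162, 162, 162, 162, 163, 165, 170, 174, 144, 87, 60, 61, 61, 66, 73, 78, 81, 82]
80 254 381 z50 0.0628 right [164, 165, 164, 165, 165, 165, 166, 157, 139, 115, 82, 64, 63, 64, 68, 75, 82, 85, 85, 85]
100 253 380 z50 0.0648 right [168, 169, 169, 168, 168, 167, 172, 188, 177, 122, 78, 65, 63, 67, 76, 82, 85, 86, 85, 83]
130 256 379 z50 0.0642 right [169, 170, 170, 170, 165, 163, 174, 159, 110, 73, 64, 67, 75, 81, 84, 86, 85, 85, 85, 85]
[0.5089 0.2205 0.2118] [ 0.  -0.2 -0.3] 2.772478424012661
```

```bash
python3 -m handwheel '[0.012,0,0,0,49.85, 0.024,0,0,0,49.85, 0.036,0,0,0,49.85, 0.048,0,0,0,49.85, 0.06,0,0,0,49.85]' 20 | grep -E 'force|gap'; python3 r.py w20
```

```text
contact_force: [-2.9, -0.2, -1.0]
finger_gap: 0.584
finger_force: 2.8
far row 41 stop row 52
60 253 381 z50 0.0614 right [162, 162, 161, 161, 162, 163, 164, 161, 150, 128, 99, 71, 60, 61, 63, 69, 76, 80, 82, 82]
80 252 381 z50 0.0643 right [165, 165, 164, 164, 165, 166, 164, 153, 150, 140, 92, 61, 62, 66, 72, 78, 82, 82, 82, 83]
100 252 380 z50 0.0654 right [167, 168, 168, 169, 170, 172, 181, 192, 171, 113, 73, 65, 66, 72, 78, 83, 84, 85, 85, 84]
130 254 379 z50 0.0657 right [170, 170, 170, 171, 176, 190, 187, 148, 98, 71, 66, 69, 76, 83, 86, 87, 87, 87, 86, 85]
[0.5108 0.22   0.2115] [-2.7  0.6 -0.2] 2.78443593531847
```

```bash
python3 -m handwheel '[0.01,0,0.005,0,49.85, 0.012,0,0.005,0,49.85]' 20 | grep -E 'force|gap'; python3 -m handwheel '[0,0,0,0,49.95, 0,0,0,0,50.1, 0,0,0,0,50.4, 0,0,0,0,51, 0,0,0,0,53, 0,0,0,0,58, 0,0,0,0,66, 0,0,0,0,75]' 20
python3 - <<'E'
from q import *
c=snap('wrist','w21'); g=cv2.GaussianBlur(c['image'].min(2),(3,3),0).astype(int)
for x in (265,285,300,320,340,360): print(x,g[30:64,x].tolist())
for r in (60,100,140,180,220,250): print(r,g[r,236:266].tolist(),g[r,364:396].tolist())
E
```

```text
contact_force: [-2.6, 1.0, -1.1]
finger_gap: 0.587
finger_force: 2.8
time_s: 36.7
position: [0.5116, 0.22, 0.2116]
eef_rot: [3.129, -0.28, -0.0]
contact_force: [0.2, 0.1, 0.9]
finger_gap: 0.878
finger_force: 0.0
265 [80, 80, 80, 80, 79, 78, 78, 79, 80, 80, 80, 80, 79, 78, 75, 71, 65, 59, 57, 56, 56, 57, 57, 57, 58, 67, 104, 149, 166, 167, 167, 166, 167, 168]
285 [81, 80, 80, 80, 80, 80, 80, 81, 82, 81, 81, 81, 80, 79, 76, 70, 62, 57, 57, 58, 57, 57, 57, 56, 56, 63, 84, 120, 154, 167, 167, 168, 168, 168]
300 [80, 81, 81, 81, 80, 80, 80, 81, 81, 82, 82, 82, 81, 79, 75, 68, 62, 59, 59, 59, 59, 59, 59, 59, 60, 76, 116, 153, 166, 166, 166, 166, 166, 167]
320 [81, 80, 79, 79, 80, 81, 80, 80, 80, 81, 81, 81, 80, 78, 73, 67, 60, 57, 57, 58, 59, 59, 58, 58, 59, 73, 113, 155, 170, 171, 171, 171, 171, 171]
340 [79, 80, 81, 80, 80, 81, 81, 80, 80, 81, 81, 81, 80, 77, 72, 65, 59, 57, 58, 59, 59, 58, 58, 58, 61, 87, 134, 164, 169, 170, 170, 170, 170, 170]
360 [79, 79, 79, 78, 78, 78, 78, 78, 78, 78, 79, 79, 77, 74, 69, 62, 57, 56, 55, 56, 58, 56, 55, 56, 57, 88, 146, 168, 165, 165, 166, 166, 166, 
[... 1040 characters left out ...]
3, 113, 115, 120, 126, 122, 100, 74, 60, 58, 61, 64, 67, 68, 67, 66, 65, 65, 65, 65, 65, 64, 64, 64, 63]
220 [87, 87, 86, 86, 87, 88, 86, 85, 83, 80, 85, 101, 116, 130, 156, 185, 197, 199, 201, 202, 201, 199, 197, 196, 196, 195, 194, 188, 174, 162] [105, 105, 107, 108, 109, 109, 109, 112, 117, 122, 124, 124, 122, 121, 122, 123, 124, 123, 124, 125, 125, 125, 123, 112, 90, 68, 59, 59, 60, 59, 59, 60]
250 [58, 56, 56, 55, 54, 53, 54, 56, 56, 68, 104, 142, 156, 156, 157, 156, 156, 155, 155, 156, 156, 156, 156, 156, 156, 156, 156, 156, 153, 141] [102, 103, 105, 106, 106, 105, 103, 103, 104, 103, 103, 103, 102, 102, 102, 102, 102, 103, 103, 103, 103, 102, 102, 103, 101, 88, 63, 46, 42, 43, 42, 42]
```

```bash
python3 -m handwheel '[0,0,0,0,85, 0,0,-0.1,0,85, 0,0,-0.4,0,85, 0,0,-1.0,0,85, 0,0,-1.8,0,85, 0,0,-2.6,0,85, 0,0,-3,0,85, 0,0,-3,0,85]' 20
python3 - <<'E'
from h import *
c=snap('wrist','w22'); t=snap('top','t22'); g=cv2.GaussianBlur(t['image'].min(2),(3,3),0)
im=c['image']; gg=cv2.GaussianBlur(im.min(2),(3,3),0).astype(int)
print(gg[0:300:6,310].tolist())
for r in (60,120,180): print(r,gg[r,230:400:4].tolist())
print(t['image'][170:240:2,246].tolist()[::2])
E
```

```text
time_s: 37.55
position: [0.5127, 0.2203, 0.3355]
eef_rot: [-3.127, 0.279, -0.009]
contact_force: [0.2, -0.2, -0.2]
finger_gap: 0.998
finger_force: 0.0
[52, 59, 156, 157, 155, 156, 156, 109, 81, 147, 81, 149, 145, 78, 78, 62, 154, 155, 156, 156, 157, 157, 157, 155, 155, 154, 154, 153, 152, 151, 148, 106, 98, 100, 98, 145, 143, 143, 143, 143, 143, 143, 142, 143, 142, 142, 143, 142, 142, 142]
60 [88, 88, 88, 89, 87, 88, 87, 86, 84, 91, 127, 79, 78, 71, 79, 79, 79, 79, 77, 78, 81, 138, 154, 132, 76, 77, 76, 77, 78, 77, 75, 72, 77, 75, 124, 83, 84, 83, 84, 84, 85, 84, 85]
120 [142, 143, 143, 143, 143, 143, 143, 143, 143, 142, 160, 99, 82, 81, 95, 168, 156, 156, 155, 156, 157, 158, 157, 157, 153, 159, 155, 159, 154, 154, 115, 78, 76, 77, 147, 125, 141, 140, 141, 140, 140, 140, 140]
180 [142, 143, 143, 144, 143, 142, 144, 143, 143, 143, 143, 129, 97, 145, 145, 142, 144, 131, 140, 149, 148, 103, 101, 101, 98, 100, 101, 99, 99, 101, 97, 96, 92, 87, 96, 94, 95, 95, 95, 94, 94, 95, 95]
[[123, 118, 121], [120, 115, 120], [103, 98, 102], [159, 152, 156], [160, 152, 157], [161, 154, 157], [160, 152, 157], [160, 153, 157], [161, 154, 158], [33, 29, 33], [51, 49, 48], [58, 54, 50], [66, 60, 55], [65, 60, 54], [63, 59, 54], [62, 59, 53], [65, 59, 54], [67, 61, 57]]
```

```bash
python3 -c "
from rig import robot
print(robot.sign_off())"
```

```text
the job is handed in; nothing more can be done
None
```

The panel was slid to about 37 mm overhang, lifted, laid in the guideway against the stop (push about 3 N) and released, and the job was handed in at 37.6 s; I first lowered it about 6 mm too far, tilting it nose-up on the bed edge at up to 9 N before levelling it, and I checked the final seat only by pixel readings because the ten views were used.

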